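# Hook and close the filter cover of the bench dust box

## Task

Close the dust box on the jeweller's bench with the cover that has a lip. Take that cover by its handle, hold it tilted with the lip down, hook the lip under the box's ledge, then swing the cover down until it lies flat on its seat inside the rim, and only then let go. Leave the plain cover, which has no lip, where it lies.

Things in the scene. Friction and masses are not known exactly. Their poses are not given: they have to be found in the camera images.
- dust_box: Grey fixed box 196 x 150 mm. Origin: centre of its underside, z up. Flat seat at z 60 mm, x -88..88, y -65..65, filter hole x -10..50, y -35..35 in it. Rim, top z 72, at +x and both y sides. At the -x end (robot side) a wall at x -88 carries a ledge over the seat, out to x -54, full width, underside z 86, top z 91; its slot opens to +x. The seat exceeds the lipped cover by 20 mm each way.
- cover_grip (a point): Right cover, 0.3 kg: aluminium plate 120 (x) x 110 x 10 mm; lip 60 wide, 5 thick, juts 36 from its -x edge, flush with the underside. Starts flat, lip towards the robot. Black bow handle along y over the plate's centre: bar 70 x 14 thick (x), 28 to 46 above the underside, posts at y +-30. Point: bar's middle, 36 above the underside; cover's axes, z up. Lip fits the slot tilted 10 to 30 deg.
- cover_lip (a point): Middle of the tip of that cover's lip: 96 mm towards -x from the plate's centre and 2.5 mm above the underside; axes are the cover's.
- plain_grip (a point): Middle of the handle bar of the plain cover, which is not to be moved: same plate and handle as the other, 36 mm above its underside, but no lip. The two covers lie on either side of the box, either way round.
There are look-alikes about, which are no part of the job. What is shaped like the part that bears cover_grip but pink or turquoise is not meant.

How it is judged:
On the way, in this order (a step that is already met when the one before it is completed fails the run):
1. the lip is at least 5 mm under the ledge while the cover is still tilted more than 9 degrees (x of cover_lip in the frame of dust_box below -0.059 m and y of cover_lip in the frame of dust_box between -0.04 and 0.04 m and z of cover_lip in the frame of dust_box between 0.055 and 0.088 m and angle between cover_grip's own z axis and vertical between 0.16 and 1 rad), for 0.1 s.
2. the cover has been swung down, to less than 7 degrees, with the lip under the ledge and the fingers still on it (x of cover_lip in the frame of dust_box below -0.059 m and z of cover_lip in the frame of dust_box below 0.088 m and angle between cover_grip's own z axis and vertical below 0.12 rad and z of cover_grip in the frame of dust_box below 0.108 m and contact force between the fingers and cover above 0.5 N), for 0.05 s.
At the end, for the whole second after the job is handed in: The lipped cover is at rest on the seat: tilt under 2.6 degrees, handle point 91 to 100 mm above the box's underside, lip tip at least 8 mm under the ledge and within 30 mm of its middle, turned under 15 degrees from the box; the plain cover is within 30 mm of its start (x of cover_lip in the frame of dust_box below -0.062 m and y of cover_lip in the frame of dust_box between -0.03 and 0.03 m and z of cover_lip in the frame of dust_box between 0.055 and 0.068 m and angle between cover_grip's own z axis and vertical below 0.045 rad and z of cover_grip in the frame of dust_box between 0.091 and 0.1 m and angle between the x axis of cover_grip and the x axis of dust_box, either way round below 0.26 rad and linear speed of cover below 0.02 m/s and distance of plain_grip from where it was at the start of the episode below 0.03 m); the robot touches nothing.
It fails at once if the plain cover is moved more than 30 mm (distance of plain_grip from where it was at the start of the episode above 0.03 m).
It also fails if it takes over 43 s, if anything falls off the work surface, if the arm or the gripper's body presses on something with over 40 N, if the wrist force passes 120 N, or if a joint passes its speed limit or range.

## Robot

A 6-joint arm with a two-finger parallel gripper is mounted at the origin on the work surface. World frame = base frame: x ahead of the robot, y to its left, z up, the work surface at z = 0. Lengths are in m, angles in rad, forces in N, time in s.
With the tool pointing down it reaches from about 0.3 to 0.875 m from the base axis. Payload 6.4 kg.
Tool frame: the origin (TCP) lies midway between the tips of the shut fingers; the grasp point (between the pads) lies 19 mm behind it (grasp_offset is the distance from the TCP to the grasp point, in m); z points along the fingers, y is the line along which they close (so a half turn about z gives the same grasp; the last joint's range is limited). The gripper opens to 85 mm and grips with 20 to 120 N. Pads are 22 mm wide; open, the fingers measure 114 mm over their backs; the gripper's body (76 mm by 85 mm) begins 54 mm behind the grasp point. The pads swing forward as they close: fully open they stand 13 mm farther back than shut.
Start: joints at [-1.493, 0.181, 1.607, -0, 1.354, -0.206], TCP at [0.161, -0.552, 0.207] pointing down, gripper open.
Joint ranges: [-2.99, 2.99], [-0.89, 2.07], [0.3, 2.58], [-1.14, 4.28], [0, 2.63], [-3.12, 3.12]. Speed limits (rad/s): [2.57, 2.57, 3.01, 3.14, 3.14, 3.14].

## Interface

Orientations are given as a unit quaternion [w, x, y, z].
In Python, from bench import * gives the robot as it stands. The module is installed in compiled form; this text tells all that it offers.
- The arm moves only by the tool servo_tool, never from a script. Its argument "commands" is text: rows parted by semicolons, each of 7 numbers parted by spaces: the turn, a rotation vector about the tool's x, y, z in rad, then the shift along the tool's x, y, z in mm, then the opening, from 0 (shut) to 1 (fully open). In form: wx wy wz dx dy dz claw; .... A call has 1 to 5 rows; each row shifts and turns the commanded pose from where the row before left it, along the tool's axes as they then stand; what a row does not reach is not made up. A row lasts 1/8 s, in which the tool goes at most 62.5 mm and 10.7 degrees, less where a joint would pass 70% of its speed; a pose out of reach is approached as far as the arm can. A call with a gripper value outside its range is refused whole. The fingers move at their own pace and stop on an object; the grip force is fixed at half the most. Time passes only in rows, so rows that do not move let the fingers close. It gives the time, the measured TCP pose, the force, the opening and the grip force at its end, in the units of the state.
- get_obs(): the state, without advancing time (a new reading comes with each control period).
- camera(name): name is "scene" or "top" or "wrist"; returns the picture (420x560x3 uint8, blue, green, red); there is no depth.
- calibration(name): a dict with "fx", "fy", "cx", "cy" (pixels), "k1" (the pictures are not rectified: a ray, as slopes to the right and down, at radius r is drawn at 1 + k1 r^2 times it, then the intrinsics apply), "R" (3x3) and "t" (3): a world point X has camera coordinates R X + t. Camera axes: x right, y down, z forward; pixel columns grow to the right and rows downward; lengths in m; the calibration is good to about 2 mm. A picture is of the moment at which its call begins: read the wrist's pose just before it. calibration takes no time and is no camera call; for the wrist camera it gives the pose at the moment of the call.
- hand_in(): hands the job in; it is judged then, once.
The state is a dict: "time_s": time; "q": joint angles; "dq": joint speeds; "joint_efforts": joint torques, N m; "eef_pos": TCP position; "eef_rot": TCP orientation; "wrist_force": force on the tool from outside, world axes, zero at the start; "torque": the same for the moment, N m; "opening": opening from 0.0 (shut) to 1.0 (fully open); "grasp_force": force on a finger pad.
Only numpy, scipy, OpenCV 4.12 (cv2) and the standard library are available. Lean on these libraries where they do the work, as an engineer would, in place of code of your own. Each camera call takes 0.05 s, during which the arm holds its last target. There are 200 camera calls.

## Working session

There is one attempt and no reset: what is moved stays moved. The work goes in short steps, Python scripts to look and compute and a tool call to move; the robot and the scene stay as the last step left them, time stands still between calls to the robot, and variables do not carry over. Pictures are saved under pics/ and viewed, at most 10 in all, crops included, and the job is handed in when it is done.

Besides the shell and the picture viewer there is one more tool, called after "Request:" in YAML: its name, and indented under it one key for each argument. servo_tool: Moves the arm, as the interface text tells. Its arguments: {"type":"object","properties":{"commands":{"type":"string"}},"required":["commands"]}

```bash
mkdir -p pics
python3 - <<'E'
from bench import *
import cv2
for n in("top","scene"):
    cv2.imwrite(f"pics/{n}1.png",camera(n))
    c=calibration(n);print(n,c)
o=get_obs();print(o["time_s"],o["eef_pos"],o["eef_rot"])
E
```

```text
top {'fx': 534.0199408251444, 'fy': 534.0199408251444, 'cx': 283.7076589082629, 'cy': 221.14606511856908, 'k1': -0.08784831808261748, 'R': array([[ 0.01041514, -0.9998361 , -0.01480872],
       [-0.99813503, -0.0095043 , -0.06030034],
       [ 0.06014971,  0.01540914, -0.99807042]]), 't': array([0.08182444, 0.51551396, 1.44655775])}
scene {'fx': 461.9215261593211, 'fy': 461.9215261593211, 'cx': 272.35486073375336, 'cy': 217.279372748861, 'k1': -0.11069387485129523, 'R': array([[-0.74528276,  0.66653191, -0.01699495],
       [ 0.50649962,  0.54939835, -0.66454465],
       [-0.43360322, -0.50388161, -0.74705527]]), 't': array([ 0.31931642, -0.25375377,  1.48122904])}
0.1 [ 0.16100065 -0.5514666   0.2062068 ] [-7.61917236e-04  9.89948885e-01  1.41423551e-01  5.37878878e-05]
```

View pics/top1.png

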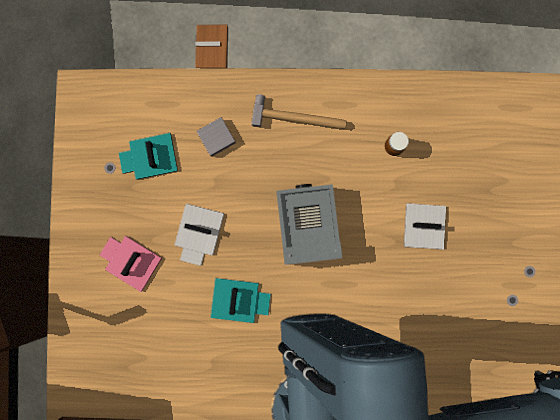

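View pics/scene1.png

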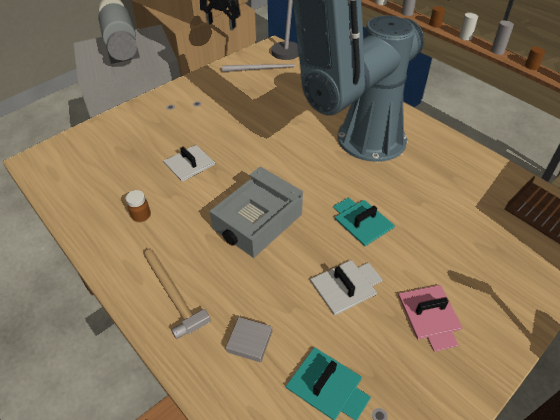

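The top view shows the lipped aluminium cover around (200,230) with its lip down and left at (193,257), the box around (312,225), and the plain cover at (427,226). I'll zoom in to measure.

Run:
```python
import cv2
a=cv2.imread("pics/top1.png")[170:280,160:360]
cv2.imwrite("pics/crop1.png",cv2.resize(a,None,fx=4,fy=4,interpolation=cv2.INTER_CUBIC))
```

```text
(no output)
```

View pics/crop1.png

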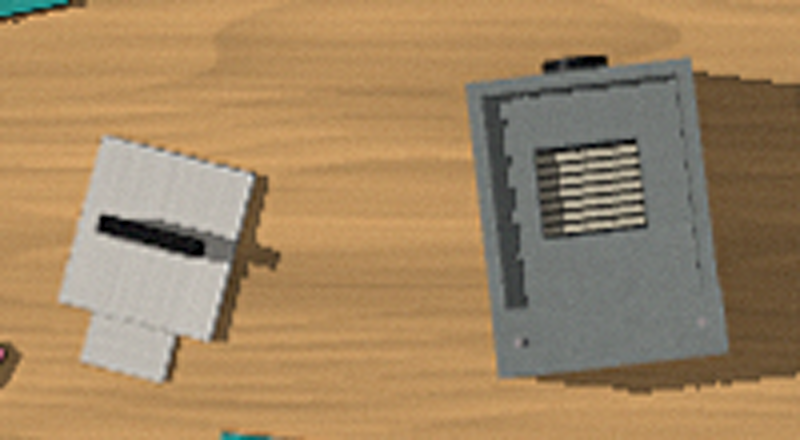

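The crop shows the cover plate corners at (103,136), (255,174), (212,341) and (58,301), and the bar from (98,222) to (205,248). The box rim corners are (467,86) and (690,59), the ledge corners (499,378) and (727,352), and the filter hole lies between them.

```bash
cat > h.py <<'E'
import numpy as np, cv2
from bench import *
from scipy.optimize import least_squares
from scipy.spatial.transform import Rotation as Ro
def proj(c,P):
    K=np.array([[c["fx"],0,c["cx"]],[0,c["fy"],c["cy"]],[0,0,1]])
    return cv2.projectPoints(np.array(P,float),cv2.Rodrigues(c["R"])[0],c["t"],K,np.array([c["k1"],0,0,0,0]))[0][:,0]
def fit(c,P,uv,x0,z=0):
    P=np.array(P,float)/1000
    def w(p): 
        r=Ro.from_euler("z",p[2]).apply(P); return r+[p[0],p[1],z]
    s=least_squares(lambda p:(proj(c,w(p))-uv).ravel(),x0)
    return s.x,s.fun.reshape(-1,2).round(1)
def tool():
    o=get_obs();w,x,y,z=o["eef_rot"];return o,np.array(o["eef_pos"]),Ro.from_quat([x,y,z,w])
E
python3 - <<'E'
from h import *
c=calibration("top")
cr=lambda L:(np.array(L)+.5)/4-.5+[160,170]
# axes: image up=+x, left=+y
p,r=fit(c,[[60,55,10],[60,-55,10],[-60,-55,10],[-60,55,10],[-96,30,5],[-96,-30,5]],cr([[103,136],[255,174],[212,341],[58,301],[80,362],[165,382]]),[.5,.2,0])
print("cover",p,r.tolist())
ch=p;print("bar ends px",((proj(c,[Ro.from_euler("z",p[2]).apply([0,s*.035,.046])+[p[0],p[1],0] for s in(1,-1)])-[160,170])+.5)*4-.5)
p,r=fit(c,[[98,75,72],[98,-75,72],[-98,-75,91],[-98,75,91],[50,35,60],[50,-35,60],[-10,-35,60],[-10,35,60]],cr([[467,86],[690,59],[727,352],[499,378],[535,150],[637,140],[648,227],[545,238]]),[.5,0,0])
print("box",p,r.tolist())
o,t,R=tool();print(o["time_s"],t,R.as_matrix().round(3))
w=calibration("wrist");print(R.inv().apply(-w["R"].T@w["t"]-t), (w["R"]@R.as_matrix()).round(2))
E
```

```text
cover [ 0.49102907  0.32128526 -0.23959956] [[-0.1, -0.5], [0.1, -0.2], [-0.2, 0.2], [0.0, 0.3], [0.3, -0.1], [-0.2, 0.3]]
bar ends px [[ 97.63814539 222.33485167]
 [197.37202148 247.99418526]]
box [0.50424535 0.0209421  0.12254922] [[-0.4, -0.6], [0.2, -0.3], [0.4, 0.3], [-0.2, 0.4], [-0.3, 0.0], [0.3, -0.4], [0.2, 0.2], [-0.3, 0.4]]
0.1 [ 0.16100065 -0.5514666   0.2062068 ] [[ 0.96   0.28  -0.   ]
 [ 0.28  -0.96   0.002]
 [ 0.    -0.001 -1.   ]]
[ 0.07409866  0.00067426 -0.16636115] [[ 0.    1.    0.  ]
 [-0.96  0.   -0.29]
 [-0.29 -0.    0.96]]
```

Both fits are within 0.6 px. Cover: (0.491, 0.321), yaw -0.24. Box: (0.504, 0.021), yaw 0.1225. First I move above the cover at the present height, then turn.

Request:
servo_tool:
  commands: "0 0 0 35 -46.6 0 1; 0 0 0 35 -46.6 0 1; 0 0 0 35 -46.6 0 1; 0 0 0 35 -46.6 0 1; 0 0 0 35 -46.6 0 1"

```text
time_s: 0.72
eef_pos: [0.264, -0.2774, 0.2067]
eef_rot: [-0.0, 0.99, 0.141, 0.0]
wrist_force: [0.0, 0.5, 0.8]
opening: 0.999
grasp_force: 0.0
```

Request:
servo_tool:
  commands: "0 0 0 35 -46.6 0 1; 0 0 0 35 -46.6 0 1; 0 0 0 35 -46.6 0 1; 0 0 0 35 -46.6 0 1; 0 0 0 35 -46.6 0 1"

```text
time_s: 1.35
eef_pos: [0.3668, -0.0048, 0.2071]
eef_rot: [0.0, 0.99, 0.141, 0.0]
wrist_force: [1.4, -1.3, 1.2]
opening: 0.998
grasp_force: 0.0
```

Request:
servo_tool:
  commands: "0 0 0 35 -46.6 0 1; 0 0 0 35 -46.6 0 1; 0 0 0 35 -46.6 0 1; 0 0 0 35 -46.6 0 1; 0 0 0 35 -46.6 0 1"

```text
time_s: 1.98
eef_pos: [0.4694, 0.2681, 0.2066]
eef_rot: [0.0, 0.99, 0.142, -0.0]
wrist_force: [0.3, -0.5, 0.8]
opening: 0.997
grasp_force: 0.0
```

Request:
servo_tool:
  commands: "0 0 -0.175 0 0 0 1; 0 0 -0.175 0 0 0 1; 0 0 -0.175 0 0 0 1; 0 0 -0.175 0 0 0 1; 0 0 -0.175 0 0 0 1"

```text
time_s: 2.6
eef_pos: [0.4689, 0.266, 0.2065]
eef_rot: [-0.0, 0.835, 0.55, -0.0]
wrist_force: [0.1, 1.0, 0.2]
opening: 0.999
grasp_force: 0.0
```

Request:
servo_tool:
  commands: "0 0 -0.175 0 0 0 1; 0 0 0 0 0 0 1; 0 0 0 0 0 0 1"

```text
time_s: 2.98
eef_pos: [0.4692, 0.266, 0.2068]
eef_rot: [-0.0, 0.787, 0.617, -0.0]
wrist_force: [-0.2, 1.1, -0.5]
opening: 1.001
grasp_force: 0.0
```

```bash
cat >> h.py <<'E'
def need(pos,yaw_x,lean=0):
    "turn (rotvec, tool) and shift (mm, tool axes now) to a TCP pose: tool x at world angle yaw_x, z down, then lean about tool x"
    o,t,R=tool()
    T=Ro.from_euler("z",yaw_x)*Ro.from_euler("x",np.pi)*Ro.from_euler("x",lean)
    print("t",o["time_s"],"pos",t.round(4),"turn",(R.inv()*T).as_rotvec().round(3),"shift",(R.inv().apply(np.array(pos)-t)*1000).round(1),"op",o["opening"],"F",np.round(o["wrist_force"],1),"g",o["grasp_force"])
E
python3 -c "
from h import *
need([.491,.321,.019],np.pi/2-.2396)
cv2.imwrite('pics/w1.png',camera('wrist'));c=calibration('wrist')
print(proj(c,[Ro.from_euler('z',-.2396).apply(p)+[.491,.3213,0] for p in([0,.035,.046],[0,-.035,.046],[.06,.055,.01],[.06,-.055,.01],[-.06,-.055,.01],[-.06,.055,.01])]))
"
```

```text
t 2.975 pos [0.4692 0.266  0.2068] turn [-0.     0.    -0.001] shift [ 58.7   8.2 187.8] op 1.0007581240775758 F [-0.2  1.1 -0.5] g 0.0
[[291.34118085  72.0142099 ]
 [290.82488613 156.37846856]
 [356.8611363   51.09772427]
 [350.40185182 171.04636915]
 [229.59357912 171.04953728]
 [224.4645084   51.14446586]]
```

View pics/w1.png

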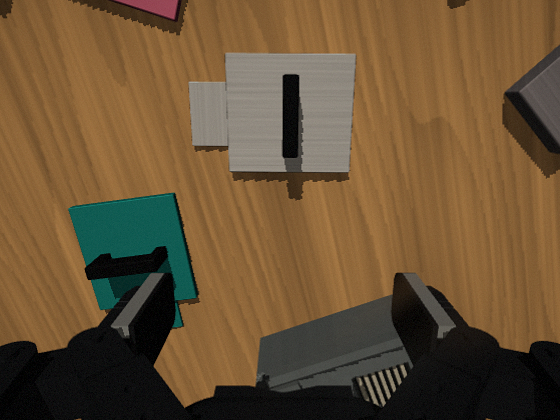

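The wrist view agrees with the prediction to about 2 px: plate corners at (226,53) and (350,171), bar at (290,74 to 157), lip on the left at (209,113). I descend and grasp.

Request:
servo_tool:
  commands: "0 0 0 29 4 30 1; 0 0 0 28.5 4 30 1; 0 0 0 0 0 40 1; 0 0 0 0 0 35 1; 0 0 0 0 0 25 1"

```text
time_s: 3.65
eef_pos: [0.4896, 0.3198, 0.045]
eef_rot: [-0.0, 0.786, 0.618, -0.001]
wrist_force: [-0.1, 0.3, 0.2]
opening: 0.999
grasp_force: 0.0
```

Request:
servo_tool:
  commands: "0 0 0 0 0 15 1; 0 0 0 0 0 12 1; 0 0 0 0 0 0 0; 0 0 0 0 0 0 0; 0 0 0 0 0 0 0"

```text
time_s: 4.28
eef_pos: [0.4913, 0.3204, 0.021]
eef_rot: [0.0, 0.786, 0.619, 0.001]
wrist_force: [-0.4, -0.1, -0.1]
opening: 0.382
grasp_force: 0.0
```

Request:
servo_tool:
  commands: "0 0 0 0 0 0 0; 0 0 0 0 0 0 0; 0 0 0 0 0 0 0; 0 0 0 0 0 0 0"

```text
time_s: 4.78
eef_pos: [0.4908, 0.3203, 0.0208]
eef_rot: [0.0, 0.786, 0.619, 0.0]
wrist_force: [-1.8, -0.8, 6.3]
opening: 0.109
grasp_force: 58.7
```

Gripped at 58.7 N. I lift, then turn to the box's yaw and tilt 20 degrees with the lip down.

Request:
servo_tool:
  commands: "0 0 0 0 0 -15 0; 0 0 0 0 0 -35 0; 0 0 0 0 0 -45 0; 0 0 0 0 0 -45 0; 0 0 0 0 0 -40 0"

```text
time_s: 5.4
eef_pos: [0.4906, 0.32, 0.2023]
eef_rot: [0.0, 0.786, 0.619, 0.0]
wrist_force: [1.6, -0.3, -2.5]
opening: 0.104
grasp_force: 58.7
```

Request:
servo_tool:
  commands: "0 0 -0.1 0 0 0 0; 0 0 -0.13 0 0 0 0; 0 0 -0.132 0 0 0 0; -0.12 0 0 0 0 0 0; -0.12 0 0 0 0 0 0"

```text
time_s: 6.02
eef_pos: [0.4908, 0.3198, 0.2004]
eef_rot: [0.08, 0.657, 0.744, 0.091]
wrist_force: [0.1, -0.3, -2.5]
opening: 0.106
grasp_force: 58.7
```

Request:
servo_tool:
  commands: "-0.11 0 0 0 0 0 0; 0 0 0 0 0 0 0"

```text
time_s: 6.28
eef_pos: [0.488, 0.3197, 0.1992]
eef_rot: [0.114, 0.651, 0.739, 0.129]
wrist_force: [-1.2, -0.3, -1.5]
opening: 0.107
grasp_force: 59.1
```

```bash
cat >> h.py <<'E'
BOX=[.50425,.02094,.12255]
LIP=[0,-.096,.0183]
def lip(x,y,z,lean):
    W=Ro.from_euler("z",BOX[2]).apply([x,y,z])+[BOX[0],BOX[1],0]
    T=Ro.from_euler("z",np.pi/2+BOX[2])*Ro.from_euler("x",np.pi)*Ro.from_euler("x",lean)
    need(W-T.apply(LIP),np.pi/2+BOX[2],lean)
    o,t,R=tool();print("lip in box now",Ro.from_euler("z",-BOX[2]).apply(R.apply(LIP)+t-[BOX[0],BOX[1],0]).round(4))
E
python3 -c "
from h import *
lip(-.03,0,.14,-.35)
cv2.imwrite('pics/s2.png',camera('scene'))
"
```

```text
t 6.275 pos [0.488  0.3197 0.1992] turn [-0.003 -0.001  0.004] shift [-298.6   27.3   19.8] op 0.10670296975325928 F [-1.2 -0.3 -1.5] g 59.10231180489063
lip in box now [-0.0636  0.2982  0.1494]
```

View pics/s2.png

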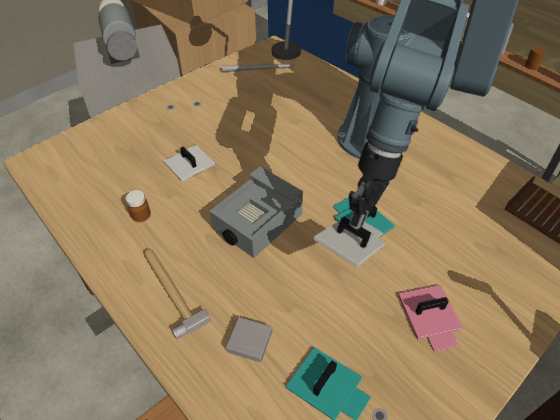

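The scene view shows the cover held and tilted, lip towards the robot, at about (350,240). I carry it over the box.

Request:
servo_tool:
  commands: "0 0 0 -45 9 0 0; 0 0 0 -55 9 0 0; 0 0 0 -55 9 0 0; 0 0 0 -55 0 0 0; 0 0 0 -50 0 10 0"

```text
time_s: 6.95
eef_pos: [0.5535, 0.0631, 0.2019]
eef_rot: [0.116, 0.652, 0.738, 0.131]
wrist_force: [0.4, 0.6, -2.8]
opening: 0.102
grasp_force: 59.1
```

Request:
servo_tool:
  commands: "0 0 0 -38.5 0 10 0; 0 0 0 0 0 0 0; 0 0 0 0 0 0 0"

```text
time_s: 7.32
eef_pos: [0.5603, 0.0276, 0.1909]
eef_rot: [0.115, 0.652, 0.738, 0.131]
wrist_force: [-1.7, 0.0, -2.0]
opening: 0.104
grasp_force: 59.2
```

```bash
python3 -c "
from h import *
lip(-.033,0,.072,-.35)
cv2.imwrite('pics/s3.png',np.hstack([cv2.resize(camera('scene')[120:280,180:380],(400,320)),cv2.resize(camera('top')[160:290,230:400],(400,320))]))
"
```

```text
t 7.325 pos [0.5603 0.0276 0.1909] turn [-0.001 -0.001  0.001] shift [  0.2 -28.8  62.8] op 0.10385391800607842 F [-1.7  0.  -2. ] g 59.15287300944328
lip in box now [-0.0275 -0.0003  0.1409]
```

View pics/s3.png

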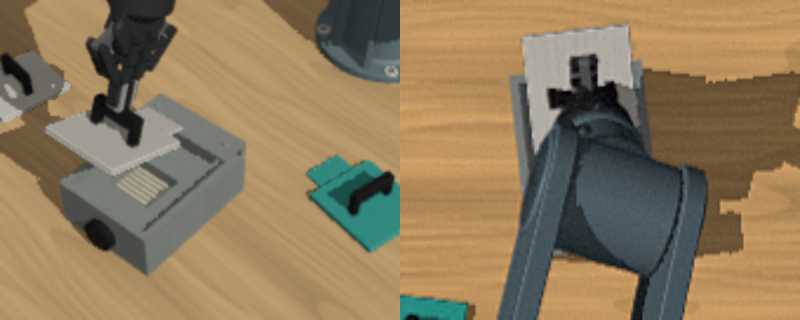

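The cover is tilted and centred over the box in both views. Its top-view far corners are at about (282.3,175.4) and (327.8,170.2), which I check against the hold model.

```bash
python3 -c "
from h import *
o,t,R=tool()
print(proj(calibration('top'),[R.apply([x,.060,.0108])+t for x in(.055,-.055)]))
"
```

```text
[[281.4096807  175.79811476]
 [326.82231743 170.49159607]]
```

Request:
servo_tool:
  commands: "0 0 0 0 -12 25 0; 0 0 0 0 -10 20 0; 0 0 0 0 -6.5 15 0; 0 0 0 0 0 2 0; 0 0 0 0 0 0 0"

```text
time_s: 8.05
eef_pos: [0.5549, 0.0278, 0.1233]
eef_rot: [0.116, 0.651, 0.739, 0.131]
wrist_force: [0.7, 0.2, -2.2]
opening: 0.105
grasp_force: 59.1
```

```bash
python3 -c "
from h import *
lip(-.077,0,.067,-.35)
"
```

```text
t 8.05 pos [0.5549 0.0278 0.1233] turn [ 0.001 -0.001  0.004] shift [ -0.5 -43.6  -9.4] op 0.10477689963803612 F [ 0.7  0.2 -2.2] g 59.14813779294491
lip in box now [-0.0327  0.0003  0.0731]
```

The model matches to 1 px. I slide the lip under the ledge.

Request:
servo_tool:
  commands: "0 0 0 0 -12 -2.5 0; 0 0 0 0 -12 -2.5 0; 0 0 0 0 -12 -2.5 0; 0 0 0 0 -7.5 -1.9 0; 0 0 0 0 0 0 0"

```text
time_s: 8.68
eef_pos: [0.51, 0.0216, 0.1164]
eef_rot: [0.115, 0.652, 0.738, 0.131]
wrist_force: [-0.1, 1.2, -3.2]
opening: 0.102
grasp_force: 59.2
```

Request:
servo_tool:
  commands: "0 0 0 0 0 0 0"

```text
time_s: 8.8
eef_pos: [0.511, 0.0215, 0.1168]
eef_rot: [0.116, 0.652, 0.738, 0.131]
wrist_force: [-0.4, -0.6, -3.2]
opening: 0.102
grasp_force: 59.2
```

```bash
python3 -c "
from h import *
for l,z in((-.25,.066),(-.15,.0655),(-.05,.065),(0,.064)): lip(-.077,0,z,l)
"
```

```text
t 8.8 pos [0.511  0.0215 0.1168] turn [ 0.101 -0.     0.002] shift [ 0.3  1.2 10.3] op 0.10181929855426927 F [-0.4 -0.6 -3.2] g 59.157708920538425
lip in box now [-0.0771 -0.0005  0.0666]
t 8.8 pos [0.511  0.0215 0.1168] turn [ 0.201 -0.     0.002] shift [ 0.3  1.4 20.6] op 0.10181929855426927 F [-0.4 -0.6 -3.2] g 59.157708920538425
lip in box now [-0.0771 -0.0005  0.0666]
t 8.8 pos [0.511  0.0215 0.1168] turn [ 0.301 -0.     0.002] shift [ 0.3  0.7 30.8] op 0.10181929855426927 F [-0.4 -0.6 -3.2] g 59.157708920538425
lip in box now [-0.0771 -0.0005  0.0666]
t 8.8 pos [0.511  0.0215 0.1168] turn [ 0.351 -0.     0.002] shift [ 0.3 -0.4 36.6] op 0.10181929855426927 F [-0.4 -0.6 -3.2] g 59.157708920538425
lip in box now [-0.0771 -0.0005  0.0666]
```

Hooked: lip at x -0.077 and z 0.067, tilt 20 degrees, no contact force. I swing it down about the lip.

Request:
servo_tool:
  commands: "0.05 0 0 0 0.9 5 0; 0.05 0 0 0 0.9 5 0; 0.05 0 0 0 0.9 5 0; 0.05 0 0 0 0.9 5 0; 0.05 0 0 0 0.9 5 0"

```text
time_s: 9.43
eef_pos: [0.5218, 0.023, 0.0933]
eef_rot: [0.033, 0.661, 0.749, 0.037]
wrist_force: [0.3, -0.4, -2.0]
opening: 0.108
grasp_force: 59.1
```

Request:
servo_tool:
  commands: "0.05 0 0 0 0.9 5 0; 0.05 0 0 0 0.9 5 0; 0 0 0 0 0 0 0; 0 0 0 0 0 0 0"

```text
time_s: 9.93
eef_pos: [0.5236, 0.0235, 0.0833]
eef_rot: [0.0, 0.662, 0.75, 0.0]
wrist_force: [0.3, 1.3, -2.7]
opening: 0.101
grasp_force: 59.2
```

```bash
python3 -c "
from h import *
lip(-.077,0,.0625,0)
"
```

```text
t 9.925 pos [0.5236 0.0235 0.0833] turn [ 0.001 -0.     0.003] shift [-0.1 -0.5  2.5] op 0.10145830993950834 F [ 0.3  1.3 -2.7] g 59.200276248157024
lip in box now [-0.0765 -0.0001  0.065 ]
```

Request:
servo_tool:
  commands: "0 0 0 0 0 1 0; 0 0 0 0 0 1 0; 0 0 0 0 0 0.7 0; 0 0 0 0 0 0 0; 0 0 0 0 0 0 0"

```text
time_s: 10.55
eef_pos: [0.5236, 0.0233, 0.081]
eef_rot: [0.0, 0.662, 0.75, 0.0]
wrist_force: [-0.4, 0.8, -0.5]
opening: 0.105
grasp_force: 59.7
```

Request:
servo_tool:
  commands: "0 0 0 0 0 0.6 0; 0 0 0 0 0 0 0; 0 0 0 0 0 0 0"

```text
time_s: 10.92
eef_pos: [0.5236, 0.0233, 0.0809]
eef_rot: [0.0, 0.662, 0.75, -0.0]
wrist_force: [-2.9, 0.1, 5.4]
opening: 0.105
grasp_force: 62.5
```

It is seated, with +5.4 N of contact. I release and retreat.

Request:
servo_tool:
  commands: "0 0 0 0 0 0 0.5; 0 0 0 0 0 0 0.5; 0 0 0 0 0 0 0.5; 0 0 0 0 0 0 0.5; 0 0 0 0 0 -5 0.5"

```text
time_s: 11.55
eef_pos: [0.5231, 0.0234, 0.085]
eef_rot: [-0.0, 0.662, 0.75, -0.0]
wrist_force: [-0.4, 0.9, 0.5]
opening: 0.5
grasp_force: 0.0
```

Request:
servo_tool:
  commands: "0 0 0 0 0 -20 0.5; 0 0 0 0 0 -40 0.5; 0 0 0 0 0 -45 0.5; 0 0 0 0 0 -30 0.5; 0 0 0 0 0 0 0.5"

```text
time_s: 12.18
eef_pos: [0.5254, 0.023, 0.2235]
eef_rot: [0.003, 0.662, 0.75, 0.002]
wrist_force: [-0.6, 0.9, -0.2]
opening: 0.504
grasp_force: 0.0
```

```bash
python3 -c "
from h import *
lip(-.077,0,.0625,0)
c=calibration('wrist');cv2.imwrite('pics/w4.png',np.hstack([cv2.resize(camera('wrist'),(400,300)),cv2.resize(camera('scene')[120:280,180:380],(400,300))]))
b=Ro.from_euler('z',BOX[2])
print(proj(c,[b.apply(p)+[BOX[0],BOX[1],0] for p in([.079,.055,.07],[.079,-.055,.07],[.019,.035,.106],[.019,-.035,.106],[-.041,-.055,.07])])*[400/560,300/420])
"
```

```text
t 12.175 pos [0.5254 0.023  0.2235] turn [0.006 0.002 0.003] shift [  0.8  -3.1 142.7] op 0.5035256920430873 F [-0.6  0.9 -0.2] g 0.0
lip in box now [-0.0746 -0.0008  0.2047]
[[249.58524821  85.31816553]
 [244.94647019 172.41349053]
 [198.41948253 106.35925042]
 [198.50759281 167.78311188]
 [152.40853614 172.38780343]]
```

View pics/w4.png

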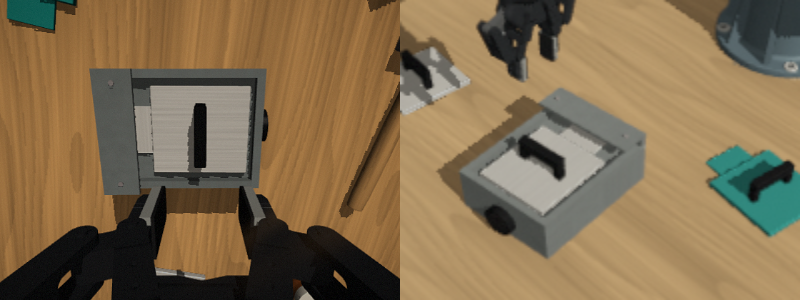

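The cover lies flat on the seat. Its plate corners are near (250,86) and (248,172), as predicted, and the lip runs under the ledge at about (137,130). I hand in.

```bash
python3 -c "
from bench import *
print(hand_in())"
```

```text
the job is handed in; nothing more can be done
None
```

The lipped cover was hooked under the ledge, swung flat onto its seat and then released; the plain cover was not touched, and the job was handed in at about 12 s (no verdict was returned).

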